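# Close and lock the specimen transport case

## Robot

A 6-joint arm with a two-finger parallel gripper is mounted at the origin on the work surface. World frame = base frame: x ahead of the robot, y to its left, z up, the work surface at z = 0. Lengths are in m, angles in rad, forces in N, time in s.
With the tool pointing down it reaches from about 0.375 to 0.9 m from the base axis. Payload 3.1 kg.
Tool frame: the origin (TCP) lies midway between the tips of the shut fingers; the grasp point (between the pads) lies 19 mm behind it (pinch_z is the distance from the TCP to the grasp point, in m); y points along the fingers, z is the direction in which the jaws open and shut, and the axes are right-handed (so a half turn about y gives the same grasp; the last joint's range is limited). The gripper opens to 87 mm and grips with 3 to 60 N. Pads are 19 mm wide; open, the fingers measure 117 mm over their backs; the gripper's body (75 mm by 190 mm) begins 51 mm behind the grasp point.
Start: joints at [1.03, 0.527, 1.433, -0, 1.181, -0.178], TCP at [0.222, 0.584, 0.223] pointing down, gripper open.
Joint ranges: [-3.08, 3.08], [-0.75, 2.2], [0.22, 2.44], [-1.43, 4.57], [0, 2.65], [-2.85, 2.85]. Speed limits (rad/s): [2.79, 2.79, 3.14, 3.14, 3.14, 3.14].

## Interface

Orientations are given as a unit quaternion [x, y, z, w].
In Python, from rig import * gives the robot as it stands.
- The arm moves only by the tool drive_tool, never from a script. Its argument "plan" is a list of rows, each a list of 7 numbers: the shift along the tool's x, y, z in mm, then the turn, a rotation vector about the tool's x, y, z in degrees, then the finger opening in mm, from 0 to 87. A call has 1 to 10 rows; each row is the pose to reach, as a shift and turn from the pose commanded when the call began, along the tool's axes at that moment; what a row does not reach only later rows make up. A row lasts 1/10 s, in which the tool goes at most 50 mm and 8.59 degrees, less where a joint would pass 70% of its speed; a pose out of reach is approached as far as the arm can. A call with a gripper value outside its range is refused whole. The fingers move at their own pace and stop on an object; "newtons" is the grip in N (left out, the last holds). Time passes only in rows, so rows that repeat a pose let the fingers close. It gives the time, the measured TCP pose, the force and the opening at its end, in the units of the state.
- get_obs(): the state, without advancing time (a new reading comes with each control period).
- camera(name): name is "scene" or "top" or "wrist"; returns the picture (400x640x3 uint8, blue, green, red); there is no depth.
- get_calibration(name): a dict with "fx", "fy", "cx", "cy" (pixels), "D" ([k1, k2, p1, p2, k3] as OpenCV has them; the pictures are not rectified), "origin" and "rotation" of the camera in the world; the wrist camera has in their place "tool_from_camera" (4x4, takes a point from camera to tool coordinates, whose origin is the TCP and whose axes are the tool frame's). Camera axes: x right, y down, z forward; pixel columns grow to the right and rows downward; lengths in m; the calibration is good to about 2 mm. A picture is of the moment at which its call begins: read the wrist's pose just before it. get_calibration takes no time and is no camera call.
- hand_in(): hands the job in, once; it reports no verdict.
Trained networks look in the newest picture that a camera, given by its name, has taken for a name from the list of things; names that differ only in an ending like _2 or _b are one class to them, and where a whole thing is asked for, a point or a joint stands for the part that bears it (a point fixed in the world has none). Each returns a list of dicts, best first, with "conf" (0 to 1); they miss things now and then, are a little off and sometimes report something else, mostly with a low value. They report only what shows in the picture. A call takes as long as a camera call. They do not tell look-alikes from the thing itself.
- spot_in(camera, target): "location" ([column, row] in pixels, amid what is visible of it).
- mark_of(camera, target): "location" ([column, row] in pixels: a listed point, or the origin of a listed thing).
The state is a dict: "time": time; "q": joint angles; "joint_velocities": joint speeds; "joint_torque": joint torques, N m; "position": TCP position; "tool_rot": TCP orientation; "ft_force": force on the tool from outside, world axes, zero at the start; "moment": the same for the moment, N m; "grip_width": finger opening in m.
Only numpy, scipy, OpenCV 4.12 (cv2) and the standard library are available. Lean on these libraries where they do the work, as an engineer would, in place of code of your own. Each camera call takes 0.05 s, during which the arm holds its last target. There are 200 camera calls.

## Task

Close up the specimen transport case: fold the shorter flap down flat first, then the longer flap over it. Then take the locking spindle from its stand by its grip bar and push it into the hub, turning it until the key slips into the keyway, and on down against the spring until its flange is fully home on the hub. Finish while still gripping the spindle and pressing it home (do not let go: the spring would push it out), and leave the other things on the bench where they are.

Things in the scene. Friction and masses are not known exactly. Their poses are not given: they have to be found in the camera images.
- case: grey open-topped case fixed to the table, 170 (own x) x 214 (own y) x 100 tall. Origin: centre of its underside; own x points away from the robot within 0.25 rad, own y to its left. A round metal hub, 48 dia, stands in its middle. Two white flaps 5 thick are hinged along its right (-y) and left (+y) sides, hinge lines along own x; stiff hinges (0.09 N m): a flap stays where it is left
- hub_mouth (a point): centre of the hub's mouth, rim height 116 above the table; axes are the case's, NOT the keyway's. Upright bore 20 dia; one keyway 9 wide, reaching 15.5 from the axis, open at the rim, full depth. The hub is fixed. The keyway points along the case's +x give or take up to 0.5 rad, not measured: look, or turn the lightly pressed spindle till its key drops in. Spring plunger 22 below the rim
- inner_flap (a joint): angle (rad) of the right (-y) flap, the shorter: reach 105 from its hinge, which is at own y = -105, z = 100 of the case. 0 = flat; grows as it opens; 1.57 upright; starts leaning outwards at 1.75 to 2.1, stop at 2.3
- inner_flap_edge (a point): on the shorter flap's outer face, centre line x = 0, 105 from its hinge, midway between its two tongue tips (no material here). The flap is a 168 wide plate to 74 from the hinge, then two tongues, each 29 to 84 to the side of the centre line, straddling the hub
- outer_flap (a joint): angle (rad) of the left (+y) flap, the longer: reach 127 from its hinge, which is at own y = +105, z = 106 of the case, so it lies over the shorter flap. 0 = flat; grows as it opens; 1.57 upright; starts leaning outwards at 1.75 to 2.1, stop at 2.3
- outer_flap_edge (a point): on the longer flap's outer face, centre line x = 0, 127 from its hinge, midway between its two tongue tips (no material here). Plate to 74 from the hinge, then tongues 29 to 84 to the side of the centre line, as on the shorter flap
- stand: black block 80x80x45 fixed to the table, with an upright 35 dia through hole in which the spindle hangs centred, flange on the block's top; origin: centre of its underside
- spindle: loose steel spindle, 0.18-0.35 kg, upright in the stand. Origin: centre of its flange's underside (flange 64 dia, 6 thick); z up. Below: shaft 17 dia with a key 6 wide on the own +x side only, to 14 from the axis, from the flange to 24 below it; then a nose tapering to 10 dia, ending 34 below. A ridge on the flange top marks the key side; own +x starts within 0.5 rad of world +x
- spindle_grip (a point): centre of the spindle's upright grip bar, 36 long (own x) x 14 thick (own y), from 6 to 51 above the flange underside; this point is 30 above it; axes as the spindle's. Home means the flange underside on the hub rim
- plunger (a joint): how far the hub's spring plunger is pressed (m): 0 free, 0.012 with the spindle's flange on the rim. It pushes back with 2.5 N at first and 8.5 N at 0.012, so a spindle that is let go rises again
- dish: clear closed culture dish, 88 dia x 18, on the table near the robot; bystander, origin under its centre
- pipette: grey and white hand pipette lying flat, 235 long; bystander, origin on the table under its middle
- carton: small plain cardboard carton 90x60x50; bystander, origin under its centre
- bottle: amber bottle 60 dia x 140 tall; bystander, origin under its centre
- jar: clear jar 80 dia x 100 tall; bystander, origin under its centre
- tube_rack: grey rack of capped tubes 200x70x106; bystander, origin under its centre
- vial: small capped vial 30 dia x 50 tall, standing between the stand and the case; bystander, origin under its centre
- glove_box: paper dispenser box 120x100x70; bystander, origin under its centre
Things that resemble listed ones, but are neither listed nor needed, are in the scene too. What is shaped like the spindle but turquoise is not meant.

How it is judged:
By the outcome, as a careful person would: the job done as asked, in the order asked, and still so for the second after the job is handed in, while the arm keeps its last pose, push and grip.
It also fails if it takes over 64 s, if anything falls off the work surface, if the arm or the gripper's body presses on something with over 40 N, if the wrist force passes 120 N, or if a joint passes its speed limit or range.

## Working session

There is one attempt and no reset: what is moved stays moved. The work goes in short steps, Python scripts to look and compute and a tool call to move; the robot and the scene stay as the last step left them, time stands still between calls to the robot, and variables do not carry over. Pictures are saved under pics/ and viewed, about 8 in all and at most 12, crops included, and the job is handed in when it is done.

Besides the shell and the picture viewer there is one more tool, called after ">>>" as a command line: name --pt "numbers of a row" for each row, then --argument value for the rest. drive_tool: Moves the arm, as the interface text tells. Its arguments: {"type":"object","properties":{"plan":{"type":"array","items":{"type":"array","items":{"type":"number"}}},"newtons":{"type":"number"}},"required":["plan"]}

```bash
mkdir -p pics; ls; python3 - <<'E'
from rig import *
import cv2,numpy as np
o=get_obs();print({k:np.round(v,3) for k,v in o.items()})
for n in ["scene","top","wrist"]:
    im=camera(n);cv2.imwrite(f"pics/{n}0.png",im)
    c=get_calibration(n);print(n,c)
    if n!="wrist":
        for t in ["case","hub_mouth","inner_flap_edge","outer_flap_edge","stand","spindle","spindle_grip","vial"]:
            print(t,[(np.round(d["location"],1).tolist(),round(d["conf"],2)) for d in mark_of(n,t)[:3]])
ims=[cv2.imread(f"pics/{n}0.png") for n in("scene","top")]
cv2.imwrite("pics/a.png",cv2.resize(np.vstack(ims),(640,800))[:800] if 0 else ims[0])
E
```

```text
pics
{'time': np.float64(0.0), 'q': array([ 1.029,  0.528,  1.434,  0.   ,  1.181, -0.178]), 'joint_velocities': array([ 0.   ,  0.001, -0.001, -0.001,  0.   , -0.   ]), 'joint_torque': array([ -0.   , -44.004, -17.659,   0.063,   0.058,  -0.   ]), 'position': array([0.221, 0.584, 0.222]), 'tool_rot': array([ 0.696, -0.128,  0.127, -0.695]), 'ft_force': array([-0.666, -0.506,  0.036]), 'moment': array([ 0.003, -0.01 , -0.019]), 'grip_width': np.float64(0.087)}
scene {'fx': 422.9664057355442, 'fy': 422.9664057355442, 'cx': 324.2625329960785, 'cy': 191.36885846560432, 'D': array([-0.0792229,  0.       ,  0.       ,  0.       ,  0.       ]), 'origin': array([ 1.03135283, -0.34163054,  1.0175976 ]), 'rotation': array([ 0.8733462 ,  0.39462623, -0.11738532, -0.2603022 ])}
case [([317.8, 201.3], 0.59), ([318.2, 173.8], 0.39)]
hub_mouth [([319.5, 170.9], 0.81)]
inner_flap_edge [([268.4, 198.3], 0.8)]
outer_flap_edge [([362.8, 112.7], 0.96), ([316.3, 201.3], 0.59)]
stand [([210.3, 273.6], 0.82), ([402.1, 234.7], 0.4), ([318.2, 127.6], 0.21)]
spindle [([171.8, 299.4], 0.85), ([206.4, 263.6], 
[... 753 characters left out ...]
.2], 0.75)]
spindle_grip [([473.1, 219.8], 0.75), ([430.0, 225.6], 0.73), ([435.3, 222.7], 0.57)]
vial [([388.7, 246.3], 0.48), ([168.6, 229.1], 0.38)]
wrist {'fx': 331.9057136991955, 'fy': 331.9057136991955, 'cx': 314.53973529863174, 'cy': 200.2721913120882, 'D': array([-0.02831818,  0.        ,  0.        ,  0.        ,  0.        ]), 'tool_from_camera': array([[ 1.44028488e-03,  9.67124610e-01,  2.54298869e-01,
        -6.94630717e-02],
       [-5.33183311e-04, -2.54298354e-01,  9.67125671e-01,
        -1.61186567e-01],
       [ 9.99998821e-01, -1.52852440e-03,  1.49392627e-04,
         1.20706007e-03],
       [ 0.00000000e+00,  0.00000000e+00,  0.00000000e+00,
         1.00000000e+00]])}
```

View pics/scene0.png

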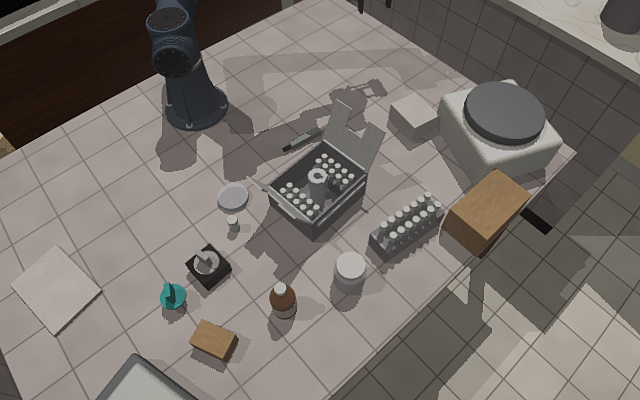

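View pics/top0.png

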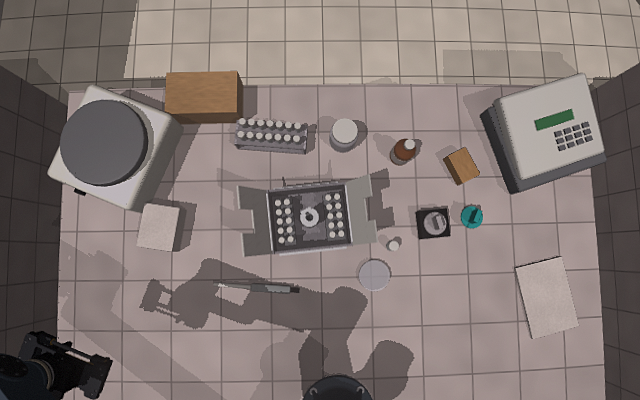

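The top view shows the case centred near (309,216), with the inner flap open on the right and the outer flap on the left. The stand and spindle are at (433,223), the turquoise decoy at (472,217), the vial at (393,244) and the dish at (374,275). Next I'll locate the key points and zoom in on the hub and spindle.

```bash
cat > h.py <<'E'
from rig import *
import cv2,numpy as np
from scipy.spatial.transform import Rotation as R
def cam(n,o=None):
    c=get_calibration(n);K=np.array([[c["fx"],0,c["cx"]],[0,c["fy"],c["cy"]],[0,0,1]])
    if n=="wrist":
        o=o or get_obs();T=np.eye(4);T[:3,:3]=R.from_quat(o["tool_rot"]).as_matrix();T[:3,3]=o["position"]
        T=T@np.array(c["tool_from_camera"]);return K,c["D"],T[:3,:3],T[:3,3]
    return K,c["D"],R.from_quat(c["rotation"]).as_matrix(),np.array(c["origin"])
def ray(C,p):
    K,D,Rm,t=C;u=cv2.undistortPoints(np.array([[p]],float),K,D)[0,0]
    return t,Rm@np.array([u[0],u[1],1])
def atz(C,p,z):
    t,d=ray(C,p);return t+d*(z-t[2])/d[2]
def tri(obs):
    A=np.zeros((3,3));b=np.zeros(3)
    for C,p in obs:
        t,d=ray(C,p);d/=np.linalg.norm(d);P=np.eye(3)-np.outer(d,d);A+=P;b+=P@t
    return np.linalg.solve(A,b)
def proj(C,X):
    K,D,Rm,t=C;return cv2.projectPoints(((np.atleast_2d(X)-t)@Rm),np.zeros(3),np.zeros(3),K,D)[0][:,0]
def tocmd(o,d): # world vector -> tool mm
    return np.round(R.from_quat(o["tool_rot"]).inv().apply(d)*1000,1)
E
python3 - <<'E'
from h import *
S=cam("scene");T=cam("top")
for n,a,b in [("hub",(319.5,170.9),(307.3,216.1)),("inedge",(268.4,198.3),(374.3,204.9)),("outedge",(362.8,112.7),(238,222.8)),("grip",(202.8,260),(435.3,222.7)),("grip decoy",(171,292.1),(473,219.8)),("vial",(234.5,227.6),(388.7,246.3)),("stand",(210.3,273.6),(431.1,223.3))]:
    print(n,tri([(S,a),(T,b)]).round(4))
print(atz(T,(307.3,216.1),.116),atz(T,(435.3,222.7),.075))
t=cv2.imread("pics/top0.png")
a=cv2.resize(t[165:265,225:395],None,fx=4.4,fy=4.4,interpolation=3)
cv2.imwrite("pics/z1.png",a)
s=cv2.imread("pics/scene0.png")
b=cv2.resize(s[225:325,140:260],(400,333),interpolation=3);c=cv2.resize(t[185:265,390:486],(400,333),interpolation=3)
cv2.imwrite("pics/z2.png",np.hstack([b,c]))
E
```

```text
hub [0.5387 0.0735 0.1292]
inedge [ 0.5559 -0.0929  0.1915]
outedge [0.5201 0.2366 0.2168]
grip [ 0.5163 -0.2831  0.0579]
grip decoy [ 0.5255 -0.3917  0.0431]
vial [ 0.4556 -0.1612 -0.0077]
stand [ 0.5209 -0.2883 -0.0136]
[0.53844437 0.0718916  0.116     ] [ 0.5168396  -0.27517806  0.075     ]
```

View pics/z1.png

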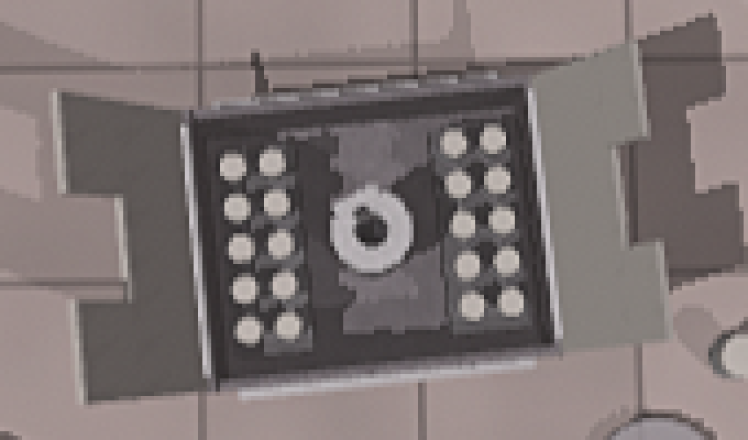

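View pics/z2.png

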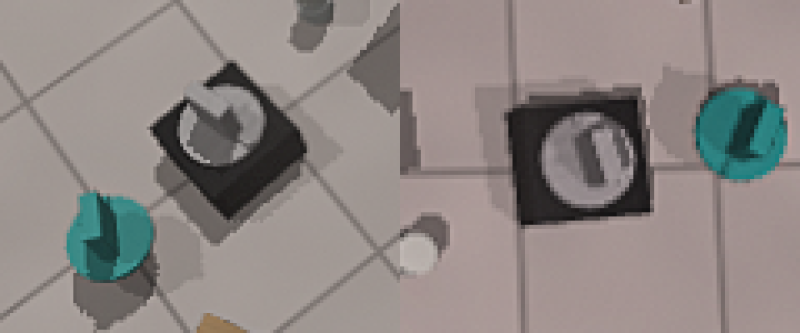

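```bash
cat >> h.py <<'E'
def goal(p,yaw,o=None):
    """shift mm and rotvec deg in tool axes to reach world p, pointing down with jaw axis at yaw"""
    o=o or get_obs();Rc=R.from_quat(o["tool_rot"]);best=None
    for s in (1,-1):
        z=s*np.array([np.cos(yaw),np.sin(yaw),0]);y=np.array([0,0,-1.])
        rv=(Rc.inv()*R.from_matrix(np.c_[np.cross(y,z),y,z])).as_rotvec(degrees=True)
        if best is None or np.linalg.norm(rv)<np.linalg.norm(best): best=rv
    return tocmd(o,np.array(p)-o["position"]),best.round(1)
H=np.array([.5385,.072]);PSI=.108
def own(x,y,z): return np.array([H[0]+x*np.cos(PSI)-y*np.sin(PSI),H[1]+x*np.sin(PSI)+y*np.cos(PSI),z])
E
python3 - <<'E'
from h import *
o=get_obs();print(R.from_quat(o["tool_rot"]).as_matrix().round(3))
for p in [own(0,0,.38),own(0,-.2,.38),own(0,-.2,.165)]: print(p.round(3),goal(p,PSI))
E
```

```text
[[ 0.935  0.     0.355]
 [-0.355  0.     0.935]
 [ 0.    -1.     0.   ]]
[0.538 0.072 0.38 ] (array([ 477.9, -157.4, -366.6]), array([-0., 63., -0.]))
[ 0.56  -0.127  0.38 ] (array([ 568.7, -157.4, -544.8]), array([-0., 63., -0.]))
[ 0.56  -0.127  0.165] (array([ 568.6,   57.6, -544.8]), array([-0., 63., -0.]))
```

>>> drive_tool --pt "0 -50 0 0 0 0 40" --pt "48 -100 -37 0 7 0 0" --pt "95 -140 -73 0 14 0 0" --pt "143 -157 -110 0 21 0 0" --pt "191 -157 -147 0 28 0 0" --pt "239 -157 -183 0 35 0 0" --pt "286 -157 -220 0 42 0 0" --pt "334 -157 -257 0 49 0 0" --pt "382 -157 -293 0 56 0 0" --pt "430 -157 -330 0 63 0 0"

```text
time: 1.95
position: [0.4447, 0.2225, 0.3782]
tool_rot: [-0.525, 0.473, -0.474, 0.526]
ft_force: [0.3, 0.7, 0.1]
grip_width: 0.015
```

>>> drive_tool --pt "0 0 0 0 0 0 0" --pt "0 0 0 0 0 0 0" --pt "0 0 0 0 0 0 0"

```text
time: 2.25
position: [0.4433, 0.225, 0.3777]
tool_rot: [0.527, -0.472, 0.472, -0.527]
ft_force: [-0.3, 0.5, -0.1]
grip_width: 0.0014
```

```bash
python3 - <<'E'
from h import *
o=get_obs();im=camera("wrist");cv2.imwrite("pics/w1.png",im);C=cam("wrist",o)
print(o["position"].round(3),o["q"].round(2))
for t,z in [("hub_mouth",.116),("case",0),("inner_flap_edge",.19),("outer_flap_edge",.22),("spindle_grip",.075)]:
    for d in mark_of("wrist",t)[:2]: print(t,np.round(d["location"],1),round(d["conf"],2),atz(C,d["location"],z).round(4))
for p in [own(0,-.2,.28),own(0,-.2,.165)]: print(goal(p,PSI))
E
```

```text
[0.443 0.225 0.378] [0.24 0.19 1.52 0.   1.43 0.13]
outer_flap_edge [395.6 191.1] 0.93 [0.5236 0.23   0.22  ]
(array([362.8,  97.7,  77. ]), array([-0. ,  0.2, -0. ]))
(array([362.9, 212.7,  77. ]), array([-0. ,  0.2, -0. ]))
```

View pics/w1.png

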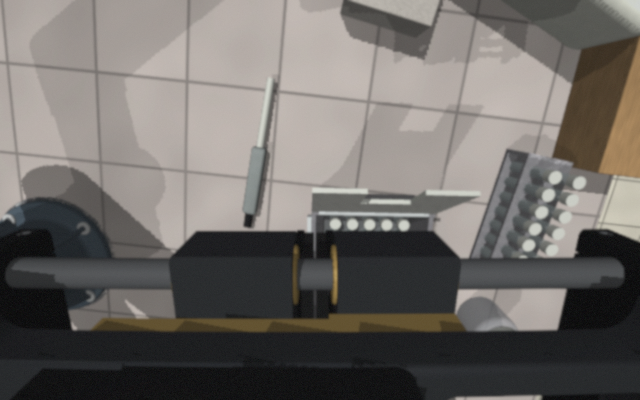

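The wrist camera only sees the tool's −x side. From the −y side of the case it will see the hub, so I go there and look.

>>> drive_tool --pt "45 0 10 0 0 0 0" --pt "90 0 19 0 0 0 0" --pt "135 0 29 0 0 0 0" --pt "180 0 38 0 0 0 0" --pt "225 0 48 0 0 0 0" --pt "270 0 58 0 0 0 0" --pt "315 20 67 0 0 0 0" --pt "363 50 77 0 0 0 0" --pt "363 80 77 0 0 0 0" --pt "363 80 77 0 0 0 0"

```text
time: 3.55
position: [0.5573, -0.1283, 0.2928]
tool_rot: [0.527, -0.476, 0.469, -0.525]
ft_force: [-1.3, 0.3, -0.4]
grip_width: 0.0008
```

>>> drive_tool --pt "0 0 0 0 0 0 0" --pt "0 0 0 0 0 0 0"

```text
time: 3.75
position: [0.5608, -0.1273, 0.2997]
tool_rot: [-0.526, 0.471, -0.473, 0.527]
ft_force: [0.6, 0.7, 0.3]
grip_width: 0.0005
```

```bash
python3 - <<'E'
from h import *
o=get_obs();im=camera("wrist");cv2.imwrite("pics/w2.png",im);C=cam("wrist",o)
print(o["position"].round(3),o["ft_force"].round(1))
for t,z in [("hub_mouth",.116),("case",0),("inner_flap_edge",.195),("outer_flap_edge",.22)]:
    for d in mark_of("wrist",t)[:2]: print(t,np.round(d["location"],1),round(d["conf"],2),atz(C,d["location"],z).round(4))
for p in [own(0,-.19,.165)]: print(goal(p,PSI))
cv2.imwrite("pics/w2z.png",cv2.resize(im[:330,150:550],(800,660),interpolation=3)[:600])
E
```

```text
[ 0.561 -0.127  0.3  ] [0.6 0.7 0.3]
case [314.9  11.2] 0.73 [0.5412 0.0668 0.    ]
(array([-10.9, 134.1,  -0.5]), array([-0.1,  0.1,  0.1]))
```

View pics/w2z.png

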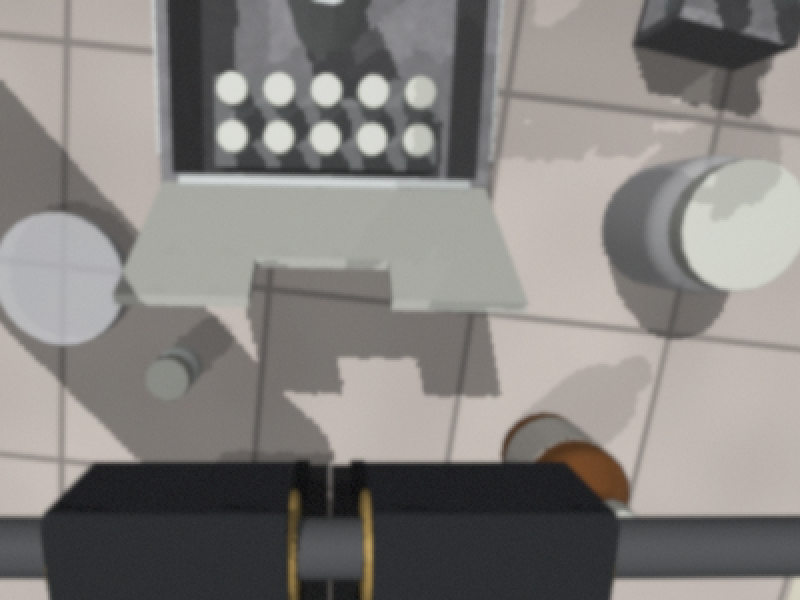

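>>> drive_tool --pt "0 50 0 0 0 0 0" --pt "0 95 0 0 0 0 0" --pt "-10 135 0 0 0 0 0" --pt "-35 135 0 0 0 0 0" --pt "-55 137 0 0 0 0 0" --pt "-75 139 0 0 0 0 0" --pt "-90 140 0 0 0 0 0" --pt "-104 143 0 0 0 0 0" --pt "-113 147 0 0 0 0 0" --pt "-113 147 0 0 0 0 0"

```text
time: 5.0
position: [0.5469, -0.0145, 0.1503]
tool_rot: [0.527, -0.472, 0.471, -0.527]
ft_force: [-0.6, 0.3, -0.2]
grip_width: 0.0003
```

>>> drive_tool --pt "-8 5 0 0 0 0 0" --pt "-15 11 0 0 0 0 0" --pt "-21 18 0 0 0 0 0" --pt "-25 25 0 0 0 0 0" --pt "-28 32 0 0 0 0 0" --pt "-31 38 0 0 0 0 0" --pt "-32 43 0 0 0 0 0" --pt "-32 47 0 0 0 0 0" --pt "-32 47 0 0 0 0 0"

```text
time: 5.9
position: [0.5439, 0.0164, 0.1053]
tool_rot: [-0.526, 0.472, -0.472, 0.526]
ft_force: [-3.4, 1.0, 13.1]
grip_width: 0.0004
```

>>> drive_tool --pt "0 -50 0 0 0 0 0" --pt "0 -100 0 0 0 0 0" --pt "0 -150 0 0 0 0 0" --pt "-30 -195 0 0 0 0 0" --pt "-75 -200 0 0 0 0 0" --pt "-120 -200 0 0 0 0 0" --pt "-165 -200 0 0 0 0 0" --pt "-210 -200 0 0 0 0 0" --pt "-256 -200 0 0 0 0 0" --pt "-256 -200 0 0 0 0 0"

```text
time: 6.9
position: [0.5148, 0.2757, 0.3032]
tool_rot: [-0.527, 0.471, -0.47, 0.528]
ft_force: [0.0, -0.6, -1.1]
grip_width: 0.0006
```

```bash
python3 - <<'E'
from h import *
o=get_obs();T=cam("top");camera("top");print(o["position"].round(3),own(0,.2,.31).round(3))
for t in ["inner_flap_edge","outer_flap_edge","hub_mouth"]:
    print(t,[(np.round(d["location"],1),round(d["conf"],2)) for d in mark_of("top",t)[:2]])
print(proj(T,own(0,0,.105)),proj(T,own(0,.15,.23)))
print(goal(own(0,.19,.17),PSI))
E
```

```text
[0.515 0.276 0.303] [0.517 0.271 0.31 ]
inner_flap_edge [(array([307.8, 215.2]), 0.65)]
outer_flap_edge []
hub_mouth [(array([308.8, 217.3]), 0.89), (array([254., 284.]), 0.61)]
[[307.31081187 216.41322352]] [[242.27217818 220.31478778]]
(array([  8.7, 133.3,   0.9]), array([ 0.1, -0. ,  0. ]))
```

>>> drive_tool --pt "0 48 0 0 0 0 0" --pt "0 95 0 0 0 0 0" --pt "12 133 0 0 0 0 0" --pt "35 133 0 0 0 0 0" --pt "55 134 0 0 0 0 0" --pt "75 136 0 0 0 0 0" --pt "92 137 0 0 0 0 0" --pt "106 140 0 0 0 0 0" --pt "116 144 0 0 0 0 0" --pt "116 144 0 0 0 0 0"

```text
time: 8.1
position: [0.529, 0.1531, 0.1591]
tool_rot: [0.526, -0.473, 0.473, -0.525]
ft_force: [0.7, -0.4, 0.0]
grip_width: 0.0006
```

>>> drive_tool --pt "8 5 0 0 0 0 0" --pt "15 11 0 0 0 0 0" --pt "21 18 0 0 0 0 0" --pt "25 25 0 0 0 0 0" --pt "28 32 0 0 0 0 0" --pt "31 38 0 0 0 0 0" --pt "32 43 0 0 0 0 0" --pt "32 47 0 0 0 0 0" --pt "32 48 0 0 0 0 0"

```text
time: 9.0
position: [0.5324, 0.1232, 0.1114]
tool_rot: [0.527, -0.472, 0.472, -0.526]
ft_force: [-0.5, -1.4, 5.7]
grip_width: 0.0006
```

>>> drive_tool --pt "0 2 0 0 0 0 0" --pt "0 2 0 0 0 0 0" --pt "0 -45 0 0 0 0 0" --pt "0 -90 0 0 0 0 0" --pt "20 -130 0 0 0 0 0" --pt "65 -140 0 0 0 0 0" --pt "110 -140 0 0 0 0 0" --pt "153 -140 0 0 0 0 0" --pt "153 -140 0 0 0 0 80" --pt "153 -140 0 0 0 0 80"

```text
time: 10.0
position: [0.5489, -0.0294, 0.2516]
tool_rot: [-0.526, 0.473, -0.473, 0.526]
ft_force: [-0.3, 0.3, 0.2]
grip_width: 0.0099
```

>>> drive_tool --pt "0 0 0 0 0 0 80" --pt "0 0 0 0 0 0 80"

```text
time: 10.2
position: [0.5487, -0.0273, 0.2516]
tool_rot: [0.527, -0.472, 0.471, -0.527]
ft_force: [0.0, 1.1, -0.2]
grip_width: 0.0245
```

```bash
python3 - <<'E'
from h import *
o=get_obs();im=camera("wrist");cv2.imwrite("pics/w3.png",im);C=cam("wrist",o)
print(o["position"].round(4),o["tool_rot"])
for t,z in [("hub_mouth",.116),("inner_flap_edge",.105),("outer_flap_edge",.111)]:
    for d in mark_of("wrist",t)[:2]: print(t,np.round(d["location"],1),round(d["conf"],2),atz(C,d["location"],z).round(4))
# rectified bird's-eye patch at z=.116 round hub, 0.2 mm/px... x up, y left
g=np.arange(-200,200)*.2e-3
X=np.stack([np.repeat(-g[:,None],400,1)+H[0],np.repeat(-g[None],400,0)+H[1],np.full((400,400),.116)],-1)
m=proj(C,X.reshape(-1,3)).reshape(400,400,2).astype(np.float32)
b=cv2.resize(cv2.remap(im,m[...,0],m[...,1],3),(500,500))
for k in range(0,500,125): b[k,::8]=(0,0,255);b[::8,k]=(0,0,255)
b[250,::4]=(0,255,0);b[::4,250]=(0,255,0)
cv2.imwrite("pics/hub.png",np.vstack([np.zeros((0,800,3),np.uint8),np.hstack([b,cv2.resize(im,(300,188)).repeat(1,0) if 0 else cv2.copyMakeBorder(cv2.resize(im,(300,188)),0,312,0,0,0)])]))
print(proj(cam("wrist",o),own(0,0,.116)))
E
```

```text
[ 0.5487 -0.0273  0.2516] [ 0.52680303 -0.47198769  0.47140061 -0.52677096]
[[315.04034983  77.6389303 ]]
```

View pics/hub.png

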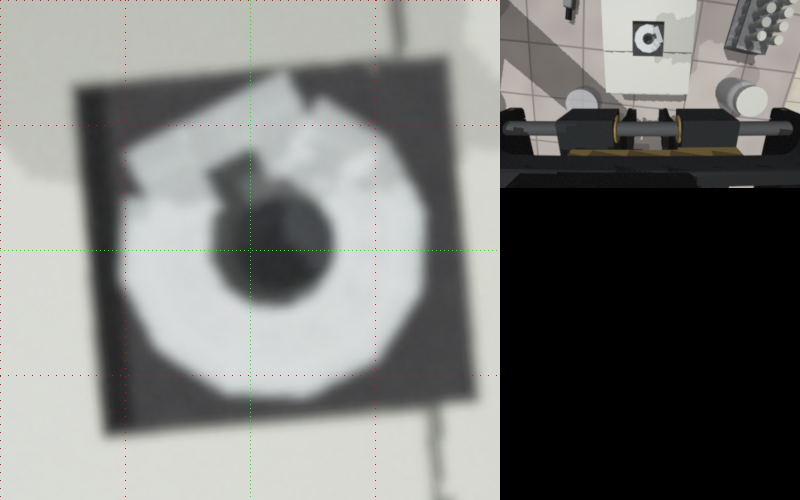

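Both flaps lie flat, and the hub shows its bore at patch pixel (274,247) and the keyway at about (237,180). That puts the keyway at a world yaw of about 0.47. Next: look at the spindle.

```bash
sed -i 's/^H=.*/H=np.array([.539,.0685]);PSI=.088;KEY=.475/' h.py; python3 - <<'E'
from h import *
print(goal([.42,-.278,.22],.3+np.pi/2),get_obs()["q"].round(2))
E
```

```text
(array([ 234.5,   31.7, -155.6]), array([ 0. , 79.1,  0. ])) [-0.25  0.39  1.59  0.    1.16 -0.36]
```

>>> drive_tool --pt "23 3 -15 0 8 0 80" --pt "47 6 -31 0 16 0 80" --pt "70 10 -47 0 24 0 80" --pt "94 13 -62 0 32 0 80" --pt "117 16 -78 0 40 0 80" --pt "141 19 -93 0 48 0 80" --pt "164 22 -109 0 56 0 80" --pt "188 25 -125 0 64 0 80" --pt "211 28 -140 0 72 0 80" --pt "234 32 -156 0 79 0 80"

```text
time: 11.4
position: [0.4191, -0.2791, 0.2199]
tool_rot: [0.104, -0.699, 0.7, -0.104]
ft_force: [0.3, 0.8, -0.8]
grip_width: 0.08
```

>>> drive_tool --pt "0 0 0 0 0 0 80" --pt "0 0 0 0 0 0 80" --pt "0 0 0 0 0 0 80"

```text
time: 11.7
position: [0.4196, -0.2773, 0.2198]
tool_rot: [-0.106, 0.699, -0.699, 0.107]
ft_force: [0.4, 1.1, 0.9]
grip_width: 0.0797
```

```bash
python3 - <<'E'
from h import *
o=get_obs();im=camera("wrist");cv2.imwrite("pics/w4.png",im);C=cam("wrist",o)
print(o["position"].round(4),o["q"].round(2))
for t,z in [("spindle_grip",.075),("spindle",.045),("stand",0)]:
    for d in mark_of("wrist",t)[:3]: print(t,np.round(d["location"],1),round(d["conf"],2),atz(C,d["location"],z).round(4))
H0=np.array([.517,-.279])
g=np.arange(-250,250)*.2e-3
def patch(z):
    X=np.stack([np.repeat(-g[:,None],500,1)+H0[0],np.repeat(-g[None],500,0)+H0[1],np.full((500,500),z)],-1)
    m=proj(C,X.reshape(-1,3)).reshape(500,500,2).astype(np.float32)
    b=cv2.remap(im,m[...,0],m[...,1],3);b[250,::4]=(0,255,0);b[::4,250]=(0,255,0);return b
p1=patch(.096);p2=patch(.051)
cv2.imwrite("pics/sp.png",np.hstack([p1[50:450,50:450],p2[50:450,50:450]]))
E
```

```text
[ 0.4196 -0.2773  0.2198] [-0.81  0.37  1.74  0.    1.04  0.46]
spindle_grip [468.8 104.4] 0.94 [ 0.5346 -0.3844  0.075 ]
spindle_grip [355.1  85.3] 0.81 [ 0.5193 -0.2822  0.075 ]
spindle [458.2 107.1] 0.77 [ 0.5338 -0.388   0.045 ]
spindle [352.3  81.8] 0.55 [ 0.5248 -0.2812  0.045 ]
```

View pics/sp.png

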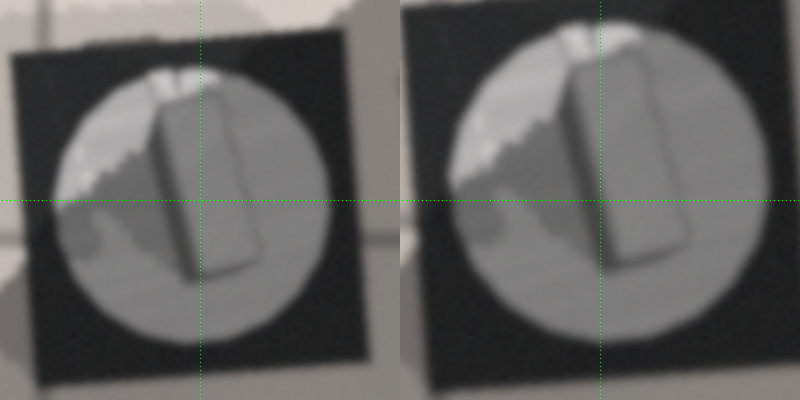

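The bar is centred at about (.5208,-.2806) with yaw of about 0.23, and the ridge is on the far (+x) side, so the key points to +x.

```bash
python3 - <<'E'
from h import *
print(goal([.5208,-.2806,.16],.23+np.pi/2),goal([.5208,-.2806,.056],.23+np.pi/2))
E
```

```text
(array([-95.5,  59.9,  33.1]), array([-0. ,  4.1, -0. ])) (array([-95.5, 163.9,  33.1]), array([-0. ,  4.1, -0. ]))
```

>>> drive_tool --pt "-45 20 16 0 2 0 50" --pt "-95 45 33 0 4 0 50" --pt "-95 60 33 0 4 0 50" --pt "-95 60 33 0 4 0 50" --pt "-95 90 33 0 4 0 50" --pt "-95 120 33 0 4 0 50" --pt "-95 145 33 0 4 0 50" --pt "-95 160 33 0 4 0 50" --pt "-95 164 33 0 4 0 50" --pt "-95 164 33 0 4 0 50"

```text
time: 12.9
position: [0.5193, -0.2816, 0.0562]
tool_rot: [-0.082, 0.703, -0.702, 0.081]
ft_force: [0.7, 0.3, -0.8]
grip_width: 0.0502
```

>>> drive_tool --newtons 15 --pt "0 0 0 0 0 0 40" --pt "0 0 0 0 0 0 20" --pt "0 0 0 0 0 0 0" --pt "0 0 0 0 0 0 0" --pt "0 0 0 0 0 0 0" --pt "0 0 0 0 0 0 0"

```text
time: 13.5
position: [0.52, -0.282, 0.056]
tool_rot: [0.081, -0.702, 0.703, -0.081]
ft_force: [-0.2, -1.3, 0.6]
grip_width: 0.0137
```

>>> drive_tool --newtons 50 --pt "0 0 0 0 0 0 0" --pt "0 0 0 0 0 0 0"

```text
time: 13.7
position: [0.52, -0.282, 0.056]
tool_rot: [0.081, -0.702, 0.703, -0.081]
ft_force: [-0.5, -1.0, 2.7]
grip_width: 0.0139
```

>>> drive_tool --pt "0 -15 0 0 0 0 0" --pt "0 -40 0 0 0 0 0" --pt "0 -80 0 0 0 0 0" --pt "0 -120 0 0 0 0 0" --pt "0 -155 0 0 0 0 0" --pt "0 -155 0 0 0 0 0"

```text
time: 14.3
position: [0.5225, -0.2835, 0.2166]
tool_rot: [0.079, -0.7, 0.705, -0.084]
ft_force: [0.6, -1.0, -3.1]
grip_width: 0.0138
```

```bash
python3 - <<'E'
from h import *
o=get_obs();print(o["position"],o["ft_force"],o["grip_width"])
print(goal([.539,.0685,.21],KEY+np.pi/2),goal([.539,.0685,.18],KEY+np.pi/2))
z=R.from_quat(o["tool_rot"]).as_matrix()[:,2];print(z)
E
```

```text
[ 0.52251812 -0.28352404  0.21662805] [ 0.62112239 -1.02235703 -3.13025215] 0.013764459884027426
(array([ -96.5,    4.3, -339. ]), array([ -0.6, -14. ,  -0.4])) (array([ -96.3,   34.3, -339.2]), array([ -0.6, -14. ,  -0.4]))
[ 0.22874006 -0.97344625  0.00896543]
```

>>> drive_tool --pt "-11 0 -38 0 -1.5 0 0" --pt "-22 0 -76 0 -3 0 0" --pt "-33 0 -113 0 -4.5 0 0" --pt "-43 0 -151 0 -6 0 0" --pt "-54 0 -189 0 -8 0 0" --pt "-65 0 -226 0 -9.5 0 0" --pt "-75 0 -264 0 -11 0 0" --pt "-86 0 -302 0 -12.5 0 0" --pt "-96 0 -339 0 -14 0 0" --pt "-96 0 -339 0 -14 0 0"

```text
time: 15.3
position: [0.5335, 0.075, 0.2094]
tool_rot: [-0.169, 0.688, -0.686, 0.167]
ft_force: [-0.5, -0.6, -2.6]
grip_width: 0.0135
```

>>> drive_tool --pt "0 0 0 0 0 0 0" --pt "0 0 0 0 0 0 0" --pt "0 0 0 0 0 0 0" --pt "0 0 0 0 0 0 0"

```text
time: 15.7
position: [0.5358, 0.0691, 0.2106]
tool_rot: [-0.166, 0.687, -0.687, 0.166]
ft_force: [-0.6, -0.5, -2.8]
grip_width: 0.0137
```

```bash
python3 - <<'E'
from h import *
o=get_obs();print(o["position"].round(4),o["ft_force"].round(1),o["moment"].round(2),o["q"].round(2))
print(goal([.539,.0685,.18],KEY+np.pi/2))
for n in("scene","top"):
    im=camera(n);C=cam(n);cv2.imwrite(f"pics/{n}5.png",im)
    for t in("spindle_grip","hub_mouth"):
        print(n,t,[(np.round(d["location"],1),round(d["conf"],2)) for d in mark_of(n,t)[:3]])
    q=o["position"]+[0,0,.019];print(proj(C,q),proj(C,[.539,.0685,.116]))
S=cv2.imread("pics/scene5.png")[110:230,250:390];cv2.imwrite("pics/s5.png",cv2.resize(S,None,fx=5,fy=5,interpolation=3)[:600])
E
```

```text
[0.5358 0.0691 0.2106] [-0.6 -0.5 -2.8] [-0.06  0.11  0.08] [-0.08  0.43  1.66 -0.    1.05  1.02]
(array([-2.6, 30.6,  2. ]), array([ 0. , -0.1,  0. ]))
scene spindle_grip [(array([172., 291.]), 0.74), (array([315.8, 147.9]), 0.59)]
scene hub_mouth [(array([317.8, 173.7]), 0.92)]
[[316.0452243 146.6004349]] [[317.35863293 175.05134723]]
top spindle_grip [(array([475.8, 216.6]), 0.76)]
top hub_mouth [(array([309.7, 214.9]), 0.67), (array([314.3, 214.2]), 0.51)]
[[307.90249911 213.3444619 ]] [[308.60548357 215.8616387 ]]
```

View pics/s5.png

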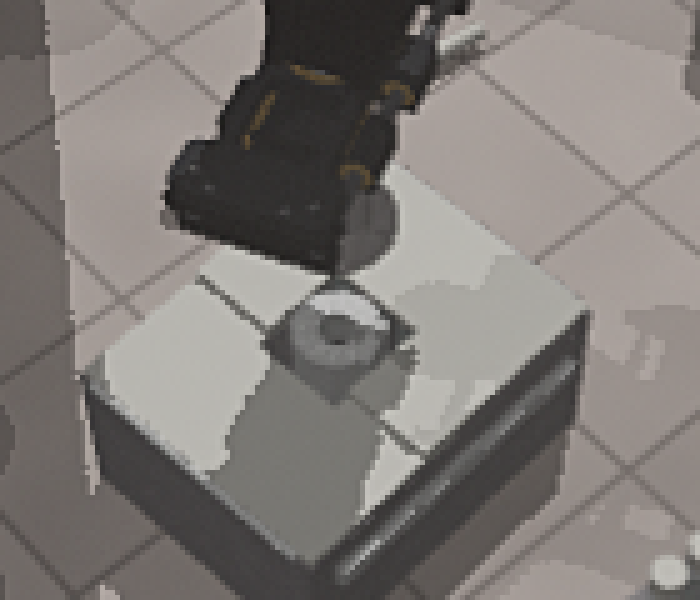

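The picture shows the spindle held above the hub, both flaps flat, and the mouth within about 2 mm of my estimate. Next I descend in steps and watch the force.

>>> drive_tool --pt "-2.6 20 2 0 0 0 0" --pt "-2.6 35 2 0 0 0 0" --pt "-2.6 45 2 0 0 0 0" --pt "-2.6 50 2 0 0 0 0" --pt "-2.6 54 2 0 0 0 0" --pt "-2.6 54 2 0 0 0 0" --pt "-2.6 54 2 0 0 0 0"

```text
time: 16.7
position: [0.5394, 0.0697, 0.1572]
tool_rot: [0.166, -0.687, 0.687, -0.167]
ft_force: [-0.3, -0.2, -2.9]
grip_width: 0.0136
```

>>> drive_tool --pt "0 1 0 0 0 0 0" --pt "0 3 0 0 0 0 0" --pt "0 4 0 0 0 0 0" --pt "0 4 0 0 0 0 0" --pt "0 4 0 0 0 0 0"

```text
time: 17.2
position: [0.5392, 0.0695, 0.1528]
tool_rot: [0.166, -0.687, 0.687, -0.166]
ft_force: [-0.2, -1.2, -2.4]
grip_width: 0.0134
```

```bash
python3 - <<'E'
from h import *
o=get_obs();print(o["position"].round(4),o["ft_force"].round(1),o["moment"].round(2));Rm=R.from_quat(o["tool_rot"]).as_matrix();print(Rm.round(3),Rm.T@o["ft_force"])
print(goal([.539,.0685,.127],KEY+np.pi/2))
E
```

```text
[0.5392 0.0695 0.1528] [-0.2 -1.2 -2.4] [-0.33  0.09 -0.03]
[[-0.889  0.     0.457]
 [-0.457 -0.    -0.889]
 [-0.    -1.     0.   ]] [0.71177719 2.42599932 0.98130166]
(array([ 0.6, 25.8,  0.8]), array([-0.,  0., -0.]))
```

>>> drive_tool --pt "0 1 0.5 0 0 0 0" --pt "0 2 0.5 0 0 0 0" --pt "0 3 0.5 0 0 0 0" --pt "0 4 0.5 0 0 0 0" --pt "0 4 0.5 0 0 0 0" --pt "0 4 0.5 0 0 0 0"

```text
time: 17.8
position: [0.5393, 0.0687, 0.1486]
tool_rot: [0.167, -0.687, 0.688, -0.166]
ft_force: [-0.3, -3.8, -2.3]
grip_width: 0.0138
```

```bash
python3 - <<'E'
from h import *
o=get_obs();print(o["position"].round(4),o["ft_force"].round(1),o["moment"].round(2),o["grip_width"])
E
```

```text
[0.5393 0.0687 0.1486] [-0.3 -3.8 -2.3] [-0.95  0.15 -0.01] 0.01383156584382237
```

>>> drive_tool --pt "0.7 0 1.3 0 0 0 0" --pt "0.7 0 1.3 0 0 0 0" --pt "0.7 2 1.3 0 0 0 0" --pt "0.7 4 1.3 0 0 0 0" --pt "0.7 4 1.3 0 0 0 0" --pt "0.7 4 1.3 0 0 0 0"

```text
time: 18.4
position: [0.5391, 0.0679, 0.1445]
tool_rot: [-0.166, 0.687, -0.687, 0.166]
ft_force: [-0.5, 0.6, -2.7]
grip_width: 0.0137
```

```bash
python3 - <<'E'
from h import *
o=get_obs();print(o["position"].round(4),o["ft_force"].round(1),o["moment"].round(2),o["grip_width"])
E
```

```text
[0.5391 0.0679 0.1445] [-0.5  0.6 -2.7] [-0.1   0.15  0.02] 0.013721803107518957
```

>>> drive_tool --pt "0 2 0 0 0 0 0" --pt "0 4 0 0 0 0 0" --pt "0 6 0 0 0 0 0" --pt "0 8 0 0 0 0 0" --pt "0 10 0 0 0 0 0" --pt "0 12 0 0 0 0 0" --pt "0 14 0 0 0 0 0" --pt "0 14 0 0 0 0 0"

```text
time: 19.2
position: [0.5393, 0.0677, 0.1309]
tool_rot: [0.166, -0.687, 0.687, -0.166]
ft_force: [-1.6, 1.0, 3.4]
grip_width: 0.0137
```

>>> drive_tool --pt "0 1 0 0 0 0 0" --pt "0 2 0 0 0 0 0" --pt "0 3 0 0 0 0 0" --pt "0 4 0 0 0 0 0" --pt "0 4 0 0 0 0 0" --pt "0 4 0 0 0 0 0"

```text
time: 19.8
position: [0.5393, 0.0678, 0.127]
tool_rot: [0.166, -0.687, 0.687, -0.166]
ft_force: [-1.6, -0.3, 5.7]
grip_width: 0.0135
```

```bash
python3 - <<'E'
from h import *
o=get_obs();print(o["position"].round(4),o["ft_force"].round(1),o["moment"].round(2),o["grip_width"])
E
```

```text
[0.5393 0.0678 0.127 ] [-1.6 -0.3  5.7] [-0.02  0.54  0.03] 0.013517167097442972
```

8.5 N net matches the spring at full travel, so I press a little further to seat the flange firmly.

>>> drive_tool --newtons 60 --pt "0 1 0 0 0 0 0" --pt "0 1.5 0 0 0 0 0" --pt "0 2 0 0 0 0 0" --pt "0 2 0 0 0 0 0" --pt "0 2 0 0 0 0 0" --pt "0 2 0 0 0 0 0"

```text
time: 20.4
position: [0.5393, 0.0677, 0.1269]
tool_rot: [0.166, -0.687, 0.687, -0.167]
ft_force: [-5.6, 0.0, 17.4]
grip_width: 0.0138
```

The flange has bottomed: z is unchanged and the force is up to 17 N. One last look before I hand in.

```bash
python3 - <<'E'
from h import *
s=camera("scene");t=camera("top")
a=cv2.resize(s[100:240,230:400],(486,400),interpolation=3)
b=cv2.resize(t[100:300,220:500],(314,224),interpolation=3)
cv2.imwrite("pics/fin.png",np.hstack([a,cv2.copyMakeBorder(b,0,176,0,0,0)]))
o=get_obs();print(o["time"],o["position"].round(4),o["ft_force"].round(1),o["moment"].round(2))
E
```

```text
20.5 [0.5393 0.0678 0.1269] [-5.3  0.7 18.2] [0.02 1.16 0.  ]
```

View pics/fin.png

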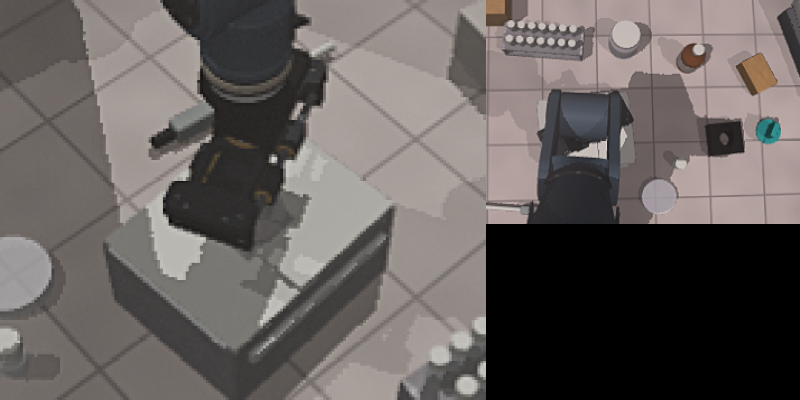

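The flaps are flat, the stand is empty, the spindle is down on the hub and the bystanders are undisturbed. Handing in.

```bash
python3 -c "
from rig import *
print(hand_in()); o=get_obs(); print(o['time'],o['position'],o['ft_force'])"
```

```text
the job is handed in; nothing more can be done
None
the job is handed in; nothing more can be done
```

I closed the case and seated the spindle, then handed the job in at about 20.5 s with the arm still gripping and pressing. The hand-in gave no verdict, and I could not read the state afterwards.

- **Flaps:** I folded the shorter flap down first, then the longer one over it. A close wrist picture showed both lying flat.
- **Spindle:** I took the steel spindle from its stand by the grip bar, with its key turned to the keyway direction I had seen (about 0.47 rad). The key went in without any vertical force. I corrected the sideways position by 1.5 mm on the way down.
- **Last checks:** The height (TCP z) stopped at 0.1269 m, against 0.127 m worked out for fully home. Just before that, the net push was about 8.5 N, which matches the spring at full travel. It then rose to 18 N with no further movement, and the grip was set to 60 N on the 14 mm bar.
- **Final pictures:** They showed the case closed, the stand empty, and the bystanders in view where they had been.
- **Disagreements:** The cameras differed by 2–4 mm on the hub's position, and contact showed the wrist camera to be right within about 1 mm. A sideways force of about 5 N remained while pressing.

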